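Put the shoe-care bottles and jars away in the divided drawer

TASK

Pull the half-open drawer all the way out until it clicks at its stop, then stand every bottle and jar that is out on the work surface upright in it, one to a cell: the tall bottles in the back row, the squat jars in the front row by the drawer front. When all are in, push the drawer fully home until it clicks shut, and leave the cup, clip, spray bottle and brush where they are.

Things in the scene. Friction and masses are not known exactly. Their poses are not given: they have to be found in the camera images.
- unit: Low smoky-grey plastic drawer unit, fixed to the work surface: 210 deep (x) x 268 wide (y) x 140 high. Origin: middle of the lower front edge, on the work surface. Its x axis points into the unit (the drawer opens along its -x), y to the left as seen from the robot, z up.
- drawer (a joint): How far the drawer is pulled out, m: 0 = shut, 0.160 = fully out at its stop, with all six cells clear of the unit. A spring catch acts near either end (about 5 N to pass its peak 5 mm from the end; past that it draws the drawer to the end and holds it); about 1 N of friction between. Front panel 264 wide, 12 thick, top edge at height 128.
- handle (a point): Middle of the steel bar handle on the drawer front: a round bar 12 thick, 120 long, lying along y, 108 above the work surface and, with the drawer shut, 52 in front (robot side) of the unit's front, with 34 clear between bar and front panel; two posts, 54 each side of the middle, join it to the panel. It can be pinched from above across x.
- front1 (a point): Centre of the floor of the left (+y) cell of the front row (the row next to the drawer's front panel, 36 behind the panel's inner face); cell 72 x 72 inside, floor at height 20, walls 4 to 6 thick rising 28 above it; cells 76 apart. Moves with the drawer; axes like the unit's.
- front2 (a point): Centre of the floor of the middle cell of the front row (the row next to the drawer's front panel, 36 behind the panel's inner face); cell 72 x 72 inside, floor at height 20, walls 4 to 6 thick rising 28 above it; cells 76 apart. Moves with the drawer; axes like the unit's.
- front3 (a point): Centre of the floor of the right (-y) cell of the front row (the row next to the drawer's front panel, 36 behind the panel's inner face); cell 72 x 72 inside, floor at height 20, walls 4 to 6 thick rising 28 above it; cells 76 apart. Moves with the drawer; axes like the unit's.
- back1 (a point): Centre of the floor of the left (+y) cell of the back row (the row deepest in the drawer, 112 behind the panel's inner face); cell 72 x 72 inside, floor at height 20, walls 4 to 6 thick rising 28 above it; cells 76 apart. Moves with the drawer; axes like the unit's.
- back2 (a point): Centre of the floor of the middle cell of the back row (the row deepest in the drawer, 112 behind the panel's inner face); cell 72 x 72 inside, floor at height 20, walls 4 to 6 thick rising 28 above it; cells 76 apart. Moves with the drawer; axes like the unit's.
- back3 (a point): Centre of the floor of the right (-y) cell of the back row (the row deepest in the drawer, 112 behind the panel's inner face); cell 72 x 72 inside, floor at height 20, walls 4 to 6 thick rising 28 above it; cells 76 apart. Moves with the drawer; axes like the unit's.
- bottle1: Tall bottle, 94 high: amber body 44 across up to 58, then a narrow black cap part 28 across from there to the top (straight sides from 65 up). Origin: centre of the underside; z up along the bottle. 0.10 to 0.21 kg. May be absent.
- bottle2: Tall bottle, 94 high: amber body 44 across up to 58, then a narrow black cap part 28 across from there to the top (straight sides from 65 up). Origin: centre of the underside; z up along the bottle. 0.10 to 0.21 kg. May be absent.
- bottle3: Tall bottle, 94 high: amber body 44 across up to 58, then a narrow black cap part 28 across from there to the top (straight sides from 65 up). Origin: centre of the underside; z up along the bottle. 0.10 to 0.21 kg. May be absent.
- jar1: Squat clear jar, 60 high: 45 across, with an aluminium lid 47 across from 40 up to the top. Origin: centre of the underside; z up along the jar. 0.09 to 0.19 kg. May be absent.
- jar2: Squat clear jar, 60 high: 45 across, with an aluminium lid 47 across from 40 up to the top. Origin: centre of the underside; z up along the jar. 0.09 to 0.19 kg. May be absent.
- jar3: Squat clear jar, 60 high: 45 across, with an aluminium lid 47 across from 40 up to the top. Origin: centre of the underside; z up along the jar. 0.09 to 0.19 kg. May be absent.
- cup: Bystander: steel measuring cup, 72 across, 55 high, on top of the unit. Origin: centre of the underside.
- clip: Bystander: yellow plastic clip 70 x 16 x 16, on top of the unit. Origin: centre of the underside.
- spray: Bystander: aqua spray bottle with white trigger head, 68 across, 200 high, on the work surface. Origin: centre of the underside.
- brush: Bystander: stiff nylon shoe brush, wooden back up, 160 x 50 x 44, on the work surface. Origin: centre of the underside.
Mind the look-alikes: they are no part of the job. Leave any purple look-alike of the bottle3 alone. What is shaped like the jar3 but green is not meant.

How it is judged:
On the way, in this order (a step that is already met when the one before it is completed fails the run):
1. the drawer is pulled out to its stop (value of joint drawer above 0.156 m), for 0.2 s.
2. with the drawer out, every bottle stands in a back cell and every jar in a front cell, let go (value of joint drawer above 0.156 m and (distance between bottle1 and back1 below 0.026 m or distance between bottle1 and back2 below 0.026 m or distance between bottle1 and back3 below 0.026 m) and angle between each of bottle1, bottle2, bottle3, jar1, jar2, jar3's own z axis and vertical below 0.15 rad and (distance between bottle2 and back1 below 0.026 m or distance between bottle2 and back2 below 0.026 m or distance between bottle2 and back3 below 0.026 m) and (distance between bottle3 and back1 below 0.026 m or distance between bottle3 and back2 below 0.026 m or distance between bottle3 and back3 below 0.026 m) and (distance between jar1 and front1 below 0.026 m or distance between jar1 and front2 below 0.026 m or distance between jar1 and front3 below 0.026 m) and (distance between jar2 and front1 below 0.026 m or distance between jar2 and front2 below 0.026 m or distance between jar2 and front3 below 0.026 m) and (distance between jar3 and front1 below 0.026 m or distance between jar3 and front2 below 0.026 m or distance between jar3 and front3 below 0.026 m) and linear speed of each of bottle1, bottle2, bottle3, jar1, jar2, jar3 below 0.03 m/s and contact force between the fingers and bottle1 below 0.1 N and contact force between the fingers and bottle2 below 0.1 N and contact force between the fingers and bottle3 below 0.1 N and contact force between the fingers and jar1 below 0.1 N and contact force between the fingers and jar2 below 0.1 N and contact force between the fingers and jar3 below 0.1 N), for 0.2 s.
3. the drawer is pushed home (value of joint drawer below 0.003 m), for 0.2 s.
At the end, for the whole second after the job is handed in: The drawer is shut to within 3 mm; each bottle stands upright (within 0.15 rad) on the floor of a back-row cell and each jar on that of a front-row cell, its underside's centre within 26 mm of the cell's; all at rest and let go (value of joint drawer below 0.003 m and (distance between bottle1 and back1 below 0.026 m or distance between bottle1 and back2 below 0.026 m or distance between bottle1 and back3 below 0.026 m) and angle between each of bottle1, bottle2, bottle3, jar1, jar2, jar3's own z axis and vertical below 0.15 rad and (distance between bottle2 and back1 below 0.026 m or distance between bottle2 and back2 below 0.026 m or distance between bottle2 and back3 below 0.026 m) and (distance between bottle3 and back1 below 0.026 m or distance between bottle3 and back2 below 0.026 m or distance between bottle3 and back3 below 0.026 m) and (distance between jar1 and front1 below 0.026 m or distance between jar1 and front2 below 0.026 m or distance between jar1 and front3 below 0.026 m) and (distance between jar2 and front1 below 0.026 m or distance between jar2 and front2 below 0.026 m or distance between jar2 and front3 below 0.026 m) and (distance between jar3 and front1 below 0.026 m or distance between jar3 and front2 below 0.026 m or distance between jar3 and front3 below 0.026 m) and linear speed of each of bottle1, bottle2, bottle3, jar1, jar2, jar3 below 0.03 m/s); the robot touches nothing.
It fails at once if the cup is displaced by more than 30 mm (distance of cup from where it was at the start of the episode above 0.03 m).
It fails at once if the clip is displaced by more than 30 mm (distance of clip from where it was at the start of the episode above 0.03 m).
It fails at once if the spray is displaced by more than 30 mm (distance of spray from where it was at the start of the episode above 0.03 m).
It fails at once if the brush is displaced by more than 30 mm (distance of brush from where it was at the start of the episode above 0.03 m).
Of bottle1, bottle2, bottle3, jar1, jar2, jar3 only 4 to 6 are there at a start; the rules pass over those that are not, and their reading is None.
At some moment in a run one of jar1, jar2, jar3 may be knocked a few centimetres aside while the robot is not near it.
It also fails if it takes over 210 s, if anything falls off the work surface, if the arm or the gripper's body presses on something with over 40 N, if the wrist force passes 120 N, or if a joint passes its speed limit or range.

ROBOT

A 7-joint arm with a two-finger parallel gripper is mounted at the origin on the work surface. World frame = base frame: x ahead of the robot, y to its left, z up, the work surface at z = 0. Lengths are in m, angles in rad, forces in N, time in s.
With the tool pointing down it reaches from about 0.425 to 0.925 m from the base axis. Payload 6.8 kg.
Tool frame: the origin (TCP) lies midway between the tips of the shut fingers; the grasp point (between the pads) lies 19 mm behind it (bot.hold_point_z is the distance from the TCP to the grasp point, in m); z points along the fingers, y is the line along which they close (so a half turn about z gives the same grasp; the last joint's range is limited). The gripper opens to 85 mm and grips with 20 to 120 N. Pads are 22 mm wide; open, the fingers measure 114 mm over their backs; the gripper's body (76 mm by 85 mm) begins 54 mm behind the grasp point. The pads swing forward as they close: fully open they stand 13 mm farther back than shut.
Start: joints at [-1.378, 0.477, 0.022, 1.555, -0.011, 1.109, -0.083], TCP at [0.2, 0.645, 0.231] pointing down, gripper open.
Joint ranges: [-2.96, 2.96], [-0.34, 2.1], [-1.41, 1.46], [0.24, 2.44], [-1.37, 4.51], [0.17, 1.92], [-2.96, 2.96]. Speed limits (rad/s): [2.39, 2.39, 3.14, 3.14, 3.14, 3.14, 3.14].

INTERFACE

Orientations are given as a unit quaternion [w, x, y, z].
In Python, from station import bot gives the robot as it stands. The module is installed in compiled form; this text tells all that it offers.
- The arm moves only by the tool step_arm, never from a script. Its argument "increments" is a list that holds one entry, the list of rows, each a list of 7 numbers: the opening, from -1 (shut) to 1 (fully open), then the shift along the tool's x, y, z in mm, then the turn, a rotation vector about the tool's x, y, z in degrees. In form: [[[grip, x, y, z, ax, ay, az], ...]]. A call has 1 to 10 rows; each row is the pose to reach, as a shift and turn from the pose commanded when the call began, along the tool's axes at that moment; what a row does not reach only later rows make up. A row lasts 1/12 s, in which the tool goes at most 41.7 mm and 7.16 degrees, less where a joint would pass 70% of its speed; a pose out of reach is approached as far as the arm can. A call with a gripper value outside its range is refused whole. The fingers move at their own pace and stop on an object; "force" is the grip in N (left out, the last holds). Time passes only in rows, so rows that repeat a pose let the fingers close. It gives the time, the measured TCP pose, the force, the opening and the grip force at its end, in the units of the state.
- bot.get_obs(): the state, without advancing time (a new reading comes with each control period).
- bot.read_camera(name): name is "scene" or "side" or "wrist"; returns a dict with "image" (420x560x3 uint8, red, green, blue), "camera_matrix" (3x3 intrinsics, pixels), "dist" ([k1, k2, p1, p2, k3] as OpenCV has them; the pictures are not rectified), "R" (3x3) and "t" (3): a world point X has camera coordinates R X + t. Camera axes: x right, y down, z forward; pixel columns grow to the right and rows downward; lengths in m; the calibration is good to about 2 mm. A picture is of the moment at which its call begins. There is no depth.
- bot.hand_in(): hands the job in; it is judged then, once.
The state is a dict: "t": time; "q": joint angles; "joint_vel": joint speeds; "joint_torque": joint torques, N m; "eef_pos": TCP position; "tool_rot": TCP orientation; "contact_force": force on the tool from outside, world axes, zero at the start; "torque": the same for the moment, N m; "gripper_width": opening from 0.0 (shut) to 1.0 (fully open); "grasp_force": force on a finger pad.
Only numpy, scipy, OpenCV 4.12 (cv2) and the standard library are available. Lean on these libraries where they do the work, as an engineer would, in place of code of your own. Each camera call takes 0.05 s, during which the arm holds its last target. There are 200 camera calls.

## Working session

There is one attempt and no reset: what is moved stays moved. The work goes in short steps, Python scripts to look and compute and a tool call to move; the robot and the scene stay as the last step left them, time stands still between calls to the robot, and variables do not carry over. Pictures are saved under pics/ and viewed, at most 14 in all, crops included, and the job is handed in when it is done.

Besides the shell and the picture viewer there is one more tool, called after "Call:" as name([rows], argument=value, ...), one row to a line, values as JSON. step_arm: Moves the arm, as the interface text tells. Its arguments: {"type":"object","properties":{"increments":{"type":"array"},"force":{"type":"number"}},"required":["increments"]}

```bash
mkdir -p pics; cat > h.py <<'E'
import numpy as np, cv2
from station import bot
def snap(n,f):
    c=bot.read_camera(n); cv2.imwrite(f'pics/{f}.png',c['image'][:,:,::-1]); np.save(f'pics/{f}.npy',c,allow_pickle=True); return c
def load(f): return np.load(f'pics/{f}.npy',allow_pickle=True).item()
def ray(c,u,v):
    p=cv2.undistortPoints(np.array([[[u,v]]],float),np.array(c['camera_matrix']),np.array(c['dist']))[0,0]
    R=np.array(c['R']);t=np.array(c['t'])
    return -R.T@t, R.T@np.array([p[0],p[1],1])
def atz(c,u,v,z):
    o,d=ray(c,u,v); return o+d*(z-o[2])/d[2]
def proj(c,X):
    R=np.array(c['R']);t=np.array(c['t'])
    return cv2.projectPoints(np.array(X,float).reshape(-1,3),cv2.Rodrigues(R)[0],t,np.array(c['camera_matrix']),np.array(c['dist']))[0][:,0]
E
python3 - <<'E'
from h import *
a=snap('scene','s0');b=snap('side','d0');w=snap('wrist','w0')
for c in(a,b,w):
    print((-np.array(c['R']).T@np.array(c['t'])).round(3))
o=bot.get_obs();print({k:np.round(v,3) for k,v in o.items()},bot.hold_point_z)
E
```

```text
[1.112 0.343 0.799]
[ 0.885 -0.519  1.009]
[0.134 0.665 0.374]
{'t': np.float64(0.15), 'q': array([-1.378,  0.478,  0.022,  1.556, -0.011,  1.109, -0.083]), 'joint_vel': array([ 0.001, -0.   ,  0.003, -0.004,  0.   , -0.   , -0.001]), 'joint_torque': array([ 3.0000e-03, -5.9692e+01,  1.6100e+00, -2.8149e+01,  1.3000e-02,
        6.0000e-03,  0.0000e+00]), 'eef_pos': array([0.2  , 0.644, 0.231]), 'tool_rot': array([-0.   ,  0.15 ,  0.989, -0.001]), 'contact_force': array([-0.149,  0.52 ,  0.224]), 'torque': array([-0.042, -0.011,  0.013]), 'grasp_force': np.float64(0.0), 'gripper_width': np.float64(0.998)} 0.0187
```

View pics/s0.png

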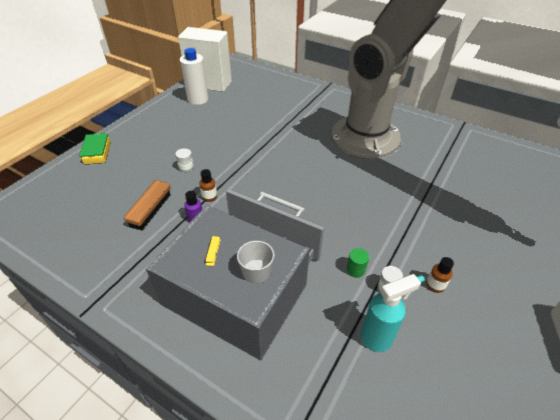

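View pics/d0.png

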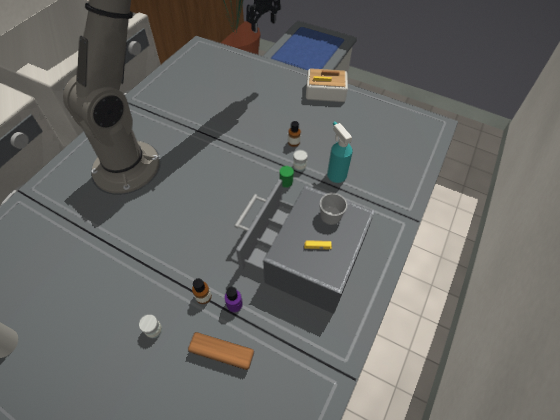

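Scene view (s0): amber bottles at (208,187) and (440,276), clear jars at (184,160) and (391,278, behind the spray). The look-alikes are the purple bottle (193,207) and the green jar (358,263). The side view (d0) shows the same items at (201,291), (294,134), (150,327), (300,161), (234,299) and (287,176). Amber bottles and clear jars with aluminium lids fit the description. I'll confirm them in an enlarged crop.

```bash
python3 - <<'E'
from h import *
d=load('d0');s=load('s0');I=d['image'][:,:,::-1];S=s['image'][:,:,::-1]
r=lambda im,x,y:cv2.resize(im[y:y+100,x:x+133],(400,300),interpolation=cv2.INTER_CUBIC)
cv2.imwrite('pics/c1.png',np.vstack([np.hstack([r(I,130,250),r(I,230,100)]),np.hstack([r(I,210,180),r(S,150,130)])]))
for n,f,z in[('bot A top',(199,284),.094),('bot B top',(295,126),.094),('jarA top',(149,323),.06),('jarB top',(301,156),.06),('green',(286,173),.06),('purple',(232,293),.094)]:
    print(n,atz(d,*f,z).round(3))
for n,f,z in[('bot A top',(206,174),.094),('bot B top',(446,263),.094),('jarA top',(183,154),.06),('jarB top',(391,273),.06),('green',(358,255),.06),('purple',(191,198),.094)]:
    print('s',n,atz(s,*f,z).round(3))
E
```

```text
bot A top [ 0.521 -0.265  0.094]
bot B top [0.475 0.368 0.094]
jarA top [ 0.457 -0.405  0.06 ]
jarB top [0.542 0.283 0.06 ]
green [0.533 0.194 0.06 ]
purple [ 0.608 -0.245  0.094]
s bot A top [ 0.523 -0.254  0.094]
s bot B top [0.475 0.38  0.094]
s jarA top [ 0.461 -0.399  0.06 ]
s jarB top [0.538 0.286 0.06 ]
s green [0.531 0.202 0.06 ]
s purple [ 0.617 -0.227  0.094]
```

View pics/c1.png

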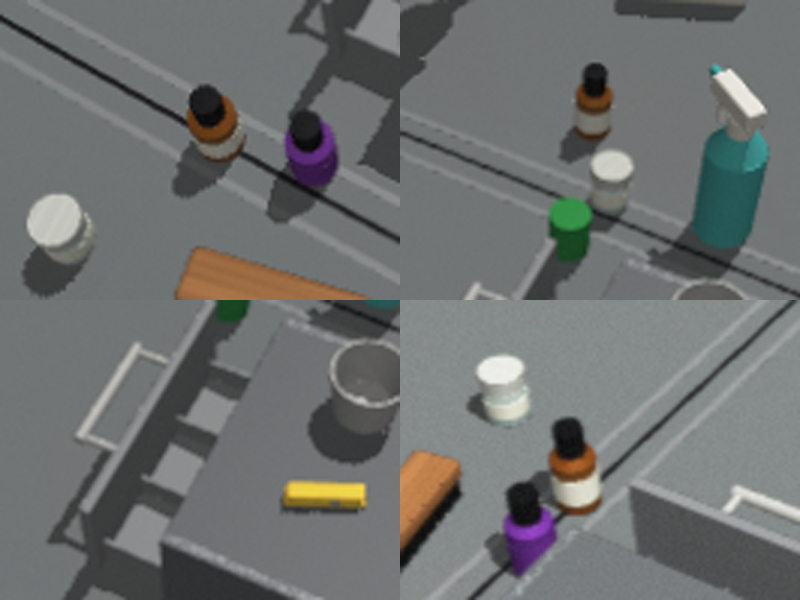

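The crop confirms the clear jars with aluminium lids and the amber bottles, and the green jar and purple bottle as the look-alikes. The drawer is roughly half out and its visible cells are empty. Next is the unit and handle pose.

```bash
python3 - <<'E'
from h import *
d=load('d0');s=load('s0');S=s['image'][:,:,::-1]
h1=atz(d,255.5,196.6,.112);h2=atz(d,237.3,224.9,.112);print('handle d',h1.round(3),h2.round(3),((h1+h2)/2).round(3))
h1=atz(s,262.4,193.2,.112);h2=atz(s,302,212,.112);print('handle s',h1.round(3),h2.round(3))
a=atz(d,266.5,259.8,.14);b=atz(d,305.8,187.3,.14);print('unit front',a.round(3),b.round(3),((a+b)/2).round(3),np.degrees(np.arctan2(*(b-a)[:2])).round(2),np.linalg.norm(a-b).round(3))
r=cv2.resize(d['image'][170:320,220:420,::-1],(800,600),interpolation=cv2.INTER_CUBIC)
cv2.imwrite('pics/c2.png',r)
E
```

```text
handle d [0.516 0.034 0.112] [ 0.52  -0.074  0.112] [ 0.518 -0.02   0.112]
handle s [ 0.52  -0.072  0.112] [0.524 0.045 0.112]
unit front [ 0.651 -0.141  0.14 ] [0.637 0.114 0.14 ] [ 0.644 -0.014  0.14 ] -3.26 0.255
```

View pics/c2.png

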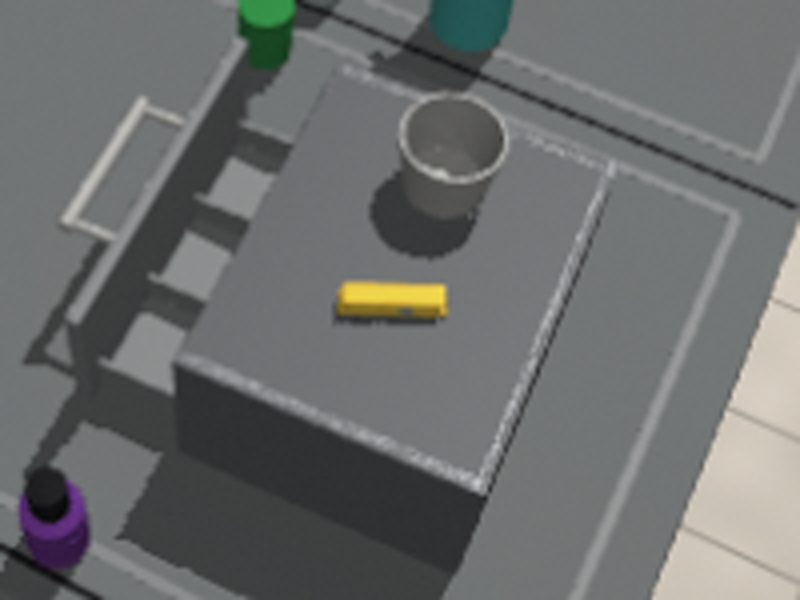

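```bash
python3 - <<'E'
from h import *
from scipy.optimize import least_squares
d=load('d0');s=load('s0')
# unit frame pts: (x,y,z,moves)
pts=[(0,-.134,.14,0),(.21,-.134,.14,0),(.21,.134,.14,0),(0,.134,.14,0),(-.006,.132,.128,1),(-.006,-.132,.128,1),(-.052,.060,.112,1),(-.052,-.060,.112,1)]
pix=np.array([(180,362),(487,490),(612,165),(340,68),(243,42),(73,315),(142,100),(66,220)])/4+[220,170]
sp=[4+2,5+2,4,5]; spix=np.array([(303,212),(260,196),(322,228),(228,194)])
def W(p):
    c,n=np.cos(p[2]),np.sin(p[2]); o=[]
    for x,y,z,m in pts:
        x-=m*p[3]; o.append((p[0]+c*x-n*y,p[1]+n*x+c*y,z))
    return np.array(o)
def f(p):
    w=W(p); return np.r_[(proj(d,w)-pix).ravel(),(proj(s,w[[6,7,4,5]])-spix).ravel()]
r=least_squares(f,[.64,-.015,0,.07],loss='soft_l1',x_scale=.01)
print(r.x.round(4),np.degrees(r.x[2]).round(2)); print(f(r.x).reshape(-1,2).round(1).tolist()); print(W(r.x)[6:].mean(0).round(4))
E
```

```text
[ 0.6378 -0.0115  0.0531  0.0681] 3.04
[[-1.6, -0.5], [0.2, 1.2], [2.3, -0.9], [0.2, -2.6], [0.7, -1.6], [0.1, 1.7], [1.1, -0.5], [0.3, 1.0], [-0.1, -2.9], [0.2, -3.5], [0.7, 0.1], [-2.4, -4.8]]
[ 0.5179 -0.0179  0.112 ]
```

```bash
cat >> h.py <<'E'
from scipy.spatial.transform import Rotation as Ro
UX,UY,UA=.6378,-.0115,.0531
def unit(x,y):
    c,n=np.cos(UA),np.sin(UA); return np.array([UX+c*x-n*y,UY+n*x+c*y])
def Rt(yaw): # tool y at angle yaw deg, z down
    a=np.radians(yaw); y=np.array([np.cos(a),np.sin(a),0]);z=np.array([0,0,-1.]); return Ro.from_matrix(np.c_[np.cross(y,z),y,z])
def cur():
    o=bot.get_obs(); return np.array(o['eef_pos']),Ro.from_quat(np.roll(o['tool_rot'],-1))
def go(*tg,start=None):
    p,R=start if start else cur()
    for x,y,z,yaw in tg:
        print(np.round(1000*R.inv().apply(np.array([x,y,z])-p),1).tolist(), np.round(np.degrees((R.inv()*Rt(yaw)).as_rotvec()),1).tolist())
E
python3 - <<'E'
from h import *
d=load('d0');s=load('s0')
print('spray base',atz(d,341,180,.0).round(3),'head tip',atz(d,341,130,.19).round(3),atz(s,400,288,.19).round(3),'cup',atz(d,333,204,.195).round(3),'brush ends',atz(d,193,342,.044).round(3),atz(d,250,355,.044).round(3))
h=unit(-.052-.0681,-.03);print(h)
go((*h,.20,3),(*h,.089,3))
h2=unit(-.212,-.03);print(h2)
E
```

```text
spray base [0.688 0.301 0.   ] head tip [0.649 0.327 0.19 ] [0.662 0.321 0.19 ] cup [0.739 0.058 0.195] brush ends [ 0.577 -0.387  0.044] [ 0.718 -0.345  0.044]
[ 0.51946153 -0.04783203]
[-510.3, -566.3, 31.4] [-0.1, 0.1, 69.8]
[-510.3, -566.2, 142.4] [-0.1, 0.1, 69.8]
[ 0.42769106 -0.05270963]
```

Call:
step_arm([
  [[-0.1,-510,-566,31,0,0,70],[-0.1,-510,-566,31,0,0,70],[-0.1,-510,-566,31,0,0,70],[-0.1,-510,-566,31,0,0,70],[-0.1,-510,-566,31,0,0,70],[-0.1,-510,-566,31,0,0,70],[-0.1,-510,-566,31,0,0,70],[-0.1,-510,-566,31,0,0,70],[-0.1,-510,-566,31,0,0,70],[-0.1,-510,-566,31,0,0,70]],
], force=40)

```text
t: 0.98
eef_pos: [0.3748, 0.2647, 0.2143]
tool_rot: [-0.0, 0.692, 0.722, 0.0]
contact_force: [0.7, 0.1, -0.1]
gripper_width: 0.45
grasp_force: 0.0
```

```bash
python3 - <<'E'
from h import *
print(cur()[0],cur()[1].as_euler('xyz',degrees=True))
go((*unit(-.052-.0681,-.03),.20,3))
E
```

```text
[0.37478624 0.26470995 0.21430124] [-1.79995385e+02 -2.04840915e-02  9.24191033e+01]
[-318.4, 131.4, 14.2] [-0.0, -0.0, -0.6]
```

Call:
step_arm([
  [[-0.1,-318,131,14,0,0,0],[-0.1,-318,131,14,0,0,0],[-0.1,-318,131,14,0,0,0],[-0.1,-318,131,14,0,0,0],[-0.1,-318,131,14,0,0,0],[-0.1,-318,131,14,0,0,0],[-0.1,-318,131,14,0,0,0],[-0.1,-318,131,14,0,0,0],[-0.1,-318,131,14,0,0,0],[-0.1,-318,131,14,0,0,0]],
])

```text
t: 1.82
eef_pos: [0.5214, -0.049, 0.2003]
tool_rot: [0.001, 0.692, 0.722, -0.001]
contact_force: [1.1, -0.0, -0.4]
gripper_width: 0.454
grasp_force: 0.0
```

```bash
python3 - <<'E'
from h import *
print(cur()[0]);snap('wrist','w1')
go((*unit(-.052-.0681,-.03),.089,3))
E
```

```text
[ 0.52139828 -0.04896531  0.20034357]
[-1.4, -1.2, 111.1] [-0.0, 0.0, -0.4]
```

View pics/w1.png

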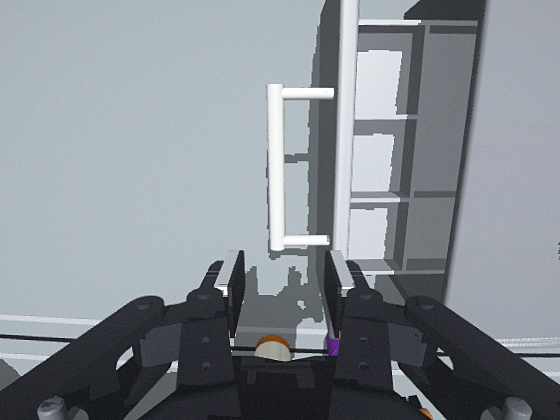

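```bash
python3 - <<'E'
from h import *
w=load('w1')
for u,v,z in[(275,85,.114),(278,249,.114),(346,20,.128),(344,230,.128),(476,100,.14),(461,200,.14)]: print((u,v),atz(w,u,v,z).round(4))
p,R=cur();print(proj(w,[p,p-[0,0,-.019]]))
E
```

```text
(275, 85) [0.5129 0.0406 0.114 ]
(278, 249) [ 0.5193 -0.0777  0.114 ]
(346, 20) [0.5546 0.0784 0.128 ]
(344, 230) [ 0.5655 -0.0552  0.128 ]
(476, 100) [0.6359 0.0359 0.14  ]
(461, 200) [ 0.6384 -0.0269  0.14  ]
[[280.07091465 259.94360896]
 [279.54491147 279.01702955]]
```

Wrist view: the handle bar runs from (275,85) to (278,249), putting its middle at about (0.516, -0.019) with 3° yaw. That agrees with the fit. Going down to pinch it.

Call:
step_arm([
  [[-0.1,-1,-4,40,0,0,0],[-0.1,-1,-4,80,0,0,0],[-0.1,-1,-4,111,0,0,0],[-0.1,-1,-4,111,0,0,0],[-1,-1,-4,111,0,0,0],[-1,-1,-4,111,0,0,0],[-1,-1,-4,111,0,0,0],[-1,-1,-4,111,0,0,0],[-1,-1,-4,111,0,0,0]],
], force=50)

```text
t: 2.62
eef_pos: [0.5165, -0.0443, 0.0896]
tool_rot: [-0.001, 0.689, 0.724, 0.0]
contact_force: [-0.9, 3.9, -0.4]
gripper_width: 0.12
grasp_force: 48.9
```

```bash
python3 - <<'E'
from h import *
print(cur()[0]); go((*unit(-.214,-.03),.089,3))
E
```

```text
[ 0.5164687  -0.04427357  0.08959776]
[-4.0, -91.1, 0.6] [-0.0, -0.1, -0.2]
```

Call:
step_arm([
  [[-1,0,-15,0,0,0,0],[-1,0,-30,0,0,0,0],[-1,0,-45,0,0,0,0],[-1,0,-60,0,0,0,0],[-1,0,-72,0,0,0,0],[-1,0,-82,0,0,0,0],[-1,0,-88,0,0,0,0],[-1,0,-92,0,0,0,0],[-1,0,-92,0,0,0,0],[-1,0,-92,0,0,0,0]],
])

```text
t: 3.45
eef_pos: [0.4254, -0.0489, 0.0896]
tool_rot: [0.0, 0.689, 0.724, 0.001]
contact_force: [1.3, 5.2, -5.5]
gripper_width: 0.116
grasp_force: 51.1
```

```bash
python3 - <<'E'
from h import *
snap('side','d1'); print({k:np.round(v,3) for k,v in bot.get_obs().items() if k in('q','eef_pos','contact_force')})
E
```

```text
{'q': array([-0.497,  0.328,  0.551,  2.276, -0.304,  0.604,  0.332]), 'eef_pos': array([ 0.425, -0.049,  0.09 ]), 'contact_force': array([ 1.805,  5.595, -6.015])}
```

View pics/d1.png

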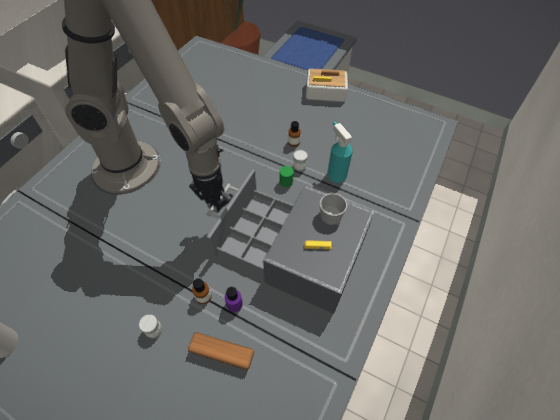

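The drawer is nearly out, with the front panel around (232,222). I'll pull a few mm further to feel for the stop.

Call:
step_arm([
  [[-1,0,-3,0,0,0,0],[-1,0,-6,0,0,0,0],[-1,0,-6,0,0,0,0],[-1,0,-6,0,0,0,0],[-1,0,-6,0,0,0,0]],
])

```text
t: 3.92
eef_pos: [0.4253, -0.049, 0.0899]
tool_rot: [0.005, 0.689, 0.725, 0.004]
contact_force: [21.4, 5.4, -35.6]
gripper_width: 0.12
grasp_force: 49.3
```

It's at the stop: no further travel, with 21 N of reaction. Releasing.

Call:
step_arm([
  [[-0.1,0,6,0,0,0,0],[-0.1,0,6,0,0,0,0],[-0.1,0,6,0,0,0,0],[-0.1,0,6,0,0,0,0],[-0.1,0,6,-40,0,0,0],[-0.1,0,6,-80,0,0,0],[0,0,6,-120,0,0,0],[0,0,6,-160,0,0,0],[0,0,6,-190,0,0,0]],
])

```text
t: 4.67
eef_pos: [0.4247, -0.0511, 0.2823]
tool_rot: [0.0, 0.69, 0.723, 0.001]
contact_force: [1.3, -0.1, 0.1]
gripper_width: 0.499
grasp_force: 0.0
```

```bash
sed -i 's/UX,UY,UA=.6378/UX,UY,UA=.6362/' h.py; python3 - <<'E'
from h import *
print(cur()[0]); go((.59,-.26,.28,93))
E
```

```text
[ 0.42469497 -0.05114945  0.28230298]
[-216.3, 155.4, 2.5] [0.1, 0.1, -90.3]
```

Call:
step_arm([
  [[0,-216,155,2,0,0,-70],[0,-216,155,2,0,0,-70],[0,-216,155,2,0,0,-70],[0,-216,155,2,0,0,-70],[0,-216,155,2,0,0,-70],[0,-216,155,2,0,0,-70],[0,-216,155,2,0,0,-70],[0,-216,155,2,0,0,-70],[0,-216,155,2,0,0,-70],[0,-216,155,2,0,0,-70]],
])

```text
t: 5.5
eef_pos: [0.5894, -0.2612, 0.2764]
tool_rot: [-0.001, 0.219, 0.976, -0.001]
contact_force: [-0.4, 1.1, -0.1]
gripper_width: 0.497
grasp_force: 0.0
```

Call:
step_arm([
  [[0.3,0,0,0,0,0,-20],[0.3,0,0,0,0,0,-20],[0.3,0,0,0,0,0,-20],[0.3,0,0,0,0,0,-20],[0.3,0,0,0,0,0,-20]],
])

```text
t: 5.92
eef_pos: [0.5894, -0.2588, 0.2773]
tool_rot: [-0.0, 0.049, 0.999, 0.0]
contact_force: [0.5, -0.6, 0.5]
gripper_width: 0.65
grasp_force: 0.0
```

```bash
python3 - <<'E'
from h import *
snap('wrist','w2');print(cur()[0],bot.get_obs()['q'].__repr__())
E
```

```text
[ 0.5895489  -0.25863747  0.2772998 ] array([-0.0601371 ,  0.42136259,  0.52270092,  1.60847973, -0.22340687,
        1.17257919,  1.98469441])
```

View pics/w2.png

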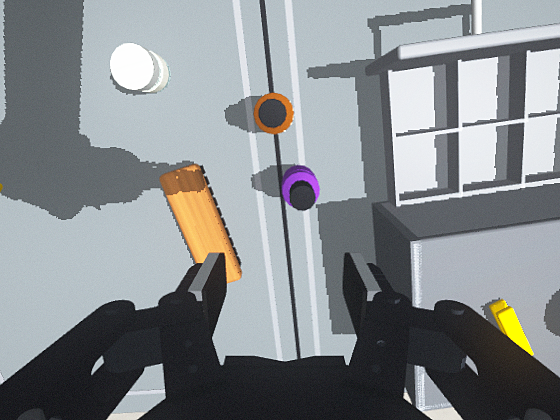

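Wrist view: amber bottle cap at (272,113), jar lid at (130,66), purple bottle at (303,195), which I'll leave alone. The cell grid is at right: the -y side wall crosses the middle wall at (395,137) and the next crossing is (458,125).

```bash
python3 - <<'E'
from h import *
w=load('w2')
a=atz(w,272,113,.094);j=atz(w,130,66,.06);print('A',a.round(4),'jarA',j.round(4),'purple',atz(w,303,195,.094).round(3))
for u,v in[(395,137),(458,125),(525,117)]: print('grid',atz(w,u,v,.048).round(4))
for y in(-.114,-.038,.038): print('exp',unit(-.160+.074,y).round(4))
for n,x in(('front',-.124),('back',-.048)):
    for y in(.076,0,-.076): print(n,y,unit(x,y).round(4),proj(w,[*unit(x,y),.02]).round(0))
go((a[0],a[1],.2,93),(a[0],a[1],.062,93))
E
```

```text
A [ 0.5165 -0.2637  0.094 ] jarA [ 0.4534 -0.4078  0.06  ] purple [ 0.601 -0.24   0.094]
grid [ 0.5551 -0.1291  0.048 ]
grid [ 0.5483 -0.0572  0.048 ]
grid [0.546  0.0203 0.048 ]
exp [ 0.5564 -0.1299]
exp [ 0.5523 -0.054 ]
exp [0.5483 0.0219]
front 0.076 [0.5083 0.0578] [[542.  82.]]
front 0 [ 0.5124 -0.0181] [[479.  91.]]
front -0.076 [ 0.5164 -0.094 ] [[416. 100.]]
back 0.076 [0.5842 0.0618] [[539. 146.]]
back 0 [ 0.5883 -0.014 ] [[479. 154.]]
back -0.076 [ 0.5923 -0.0899] [[419. 163.]]
[72.1, -12.2, 77.4] [0.0, -0.0, -8.6]
[72.0, -12.2, 215.4] [0.0, -0.0, -8.6]
```

Call:
step_arm([
  [[0.3,36,-6,30,0,0,-7],[0.3,72,-12,40,0,0,-9],[0.3,72,-12,80,0,0,-9],[0.3,72,-12,120,0,0,-9],[0.3,72,-12,160,0,0,-9],[0.3,72,-12,190,0,0,-9],[0.3,72,-12,215,0,0,-9],[0.3,72,-12,215,0,0,-9],[0.3,72,-12,215,0,0,-9]],
])

```text
t: 6.72
eef_pos: [0.5164, -0.2635, 0.0618]
tool_rot: [-0.001, -0.031, 1.0, 0.0]
contact_force: [0.3, -0.7, 0.8]
gripper_width: 0.648
grasp_force: 0.0
```

Call:
step_arm([
  [[-1,0,0,0,0,0,0],[-1,0,0,0,0,0,0],[-1,0,0,0,0,0,0],[-1,0,0,0,0,0,0],[-1,0,0,0,0,0,0],[-1,0,0,0,0,0,0]],
], force=40)

```text
t: 7.22
eef_pos: [0.5187, -0.2642, 0.0644]
tool_rot: [0.002, -0.031, 1.0, -0.001]
contact_force: [-0.4, 0.4, 6.7]
gripper_width: 0.316
grasp_force: 39.1
```

```bash
python3 - <<'E'
from h import *
p=cur()[0];b=unit(-.048,-.076);print(p,b)
go((p[0],p[1],.24,93),(*b,.24,93),(*b,.02+p[2]+.001,93))
E
```

```text
[ 0.51866231 -0.26424271  0.0644357 ] [ 0.59230136 -0.08994048]
[-0.6, -0.2, -175.6] [-0.1, 0.2, 0.6]
[-84.9, 169.2, -175.5] [-0.1, 0.2, 0.6]
[-84.5, 169.3, -20.9] [-0.1, 0.2, 0.6]
```

Call:
step_arm([
  [[-1,0,0,-30,0,0,0],[-1,0,0,-70,0,0,0],[-1,0,0,-110,0,0,0],[-1,0,0,-150,0,0,0],[-1,-10,20,-178,0,0,0],[-1,-28,56,-178,0,0,0],[-1,-46,92,-178,0,0,0],[-1,-64,128,-178,0,0,0],[-1,-82,164,-178,0,0,0],[-1,-85,169,-178,0,0,0]],
])

```text
t: 8.05
eef_pos: [0.5942, -0.0797, 0.2406]
tool_rot: [0.001, -0.037, 0.999, 0.002]
contact_force: [-0.2, 1.7, -1.9]
gripper_width: 0.315
grasp_force: 40.0
```

```bash
python3 - <<'E'
from h import *
p=cur()[0];b=unit(-.048,-.076);print(p,b,bot.get_obs()['grasp_force'],bot.get_obs()['gripper_width'])
go((*b,.0854,93))
E
```

```text
[ 0.59423892 -0.07969718  0.24062785] [ 0.59230136 -0.08994048] 40.00355243682861 0.3153067909739822
[3.0, -10.8, 155.2] [0.3, 0.1, 1.2]
```

Call:
step_arm([
  [[-1,0,0,0,0,0,0],[-1,0,0,0,0,0,0],[-1,0,0,0,0,0,0]],
])

```text
t: 8.3
eef_pos: [0.5908, -0.0913, 0.2407]
tool_rot: [-0.0, -0.03, 1.0, -0.0]
contact_force: [-0.9, -1.2, -1.4]
gripper_width: 0.317
grasp_force: 40.0
```

```bash
python3 - <<'E'
from h import *
b=unit(-.048,-.076);print(cur()[0])
go((*b,.0854,93))
E
```

```text
[ 0.59083563 -0.09130275  0.24069018]
[-1.6, 1.4, 155.3] [-0.0, -0.0, 0.5]
```

Call:
step_arm([
  [[-1,-2,1,40,0,0,0],[-1,-2,1,80,0,0,0],[-1,-2,1,120,0,0,0],[-1,-2,1,145,0,0,0],[-1,-2,1,155,0,0,0],[-1,-2,1,155,0,0,0],[-1,-2,1,155,0,0,0]],
])

```text
t: 8.88
eef_pos: [0.5935, -0.0904, 0.0861]
tool_rot: [0.0, -0.03, 1.0, -0.0]
contact_force: [0.4, -0.5, -1.5]
gripper_width: 0.314
grasp_force: 41.3
```

Call:
step_arm([
  [[-0.1,0,0,0,0,0,0],[-0.1,0,0,0,0,0,0],[-0.1,0,0,0,0,0,0],[-0.1,0,0,-30,0,0,0],[-0.1,0,0,-70,0,0,0],[-0.1,0,0,-110,0,0,0],[0.8,0,0,-150,0,0,0],[0.8,0,0,-150,0,0,0]],
])

```text
t: 9.55
eef_pos: [0.5979, -0.0899, 0.2443]
tool_rot: [0.007, -0.031, 0.999, -0.0]
contact_force: [1.7, -0.7, 0.4]
gripper_width: 0.719
grasp_force: 0.0
```

```bash
python3 - <<'E'
from h import *
p=cur()[0];print(p)
go((.525,-.406,.22,93),(.455,-.406,.03,93))
E
```

```text
[ 0.59786391 -0.08991789  0.24428481]
[92.6, -311.0, 23.3] [-0.1, 0.8, 0.5]
[165.1, -306.4, 212.3] [-0.1, 0.8, 0.5]
```

Call:
step_arm([
  [[0.8,10,-37,0,0,0,0],[0.8,20,-74,0,0,0,0],[0.8,32,-111,5,0,0,0],[0.8,44,-150,10,0,0,0],[0.8,56,-190,14,0,0,0],[0.8,66,-230,18,0,0,0],[0.8,76,-270,20,0,0,0],[0.8,84,-295,20,0,0,0],[0.8,88,-311,20,0,0,0],[0.8,88,-311,20,0,0,0]],
])

```text
t: 10.38
eef_pos: [0.5222, -0.4099, 0.2158]
tool_rot: [-0.0, -0.028, 1.0, -0.002]
contact_force: [-0.2, -0.3, 0.8]
gripper_width: 0.901
grasp_force: 0.0
```

Call:
step_arm([
  [[0.8,0,0,0,0,0,0],[0.8,0,0,0,0,0,0],[0.8,0,0,0,0,0,0]],
])

```text
t: 10.63
eef_pos: [0.5261, -0.4026, 0.2153]
tool_rot: [0.0, -0.033, 0.999, 0.001]
contact_force: [0.7, 0.0, 0.1]
gripper_width: 0.901
grasp_force: 0.0
```

```bash
python3 - <<'E'
from h import *
w=snap('wrist','w3');p=cur()[0];print(p)
g=cv2.cvtColor(w['image'],cv2.COLOR_RGB2HSV)
m=((g[:,:,2]>200)&(g[:,:,1]<40)).astype(np.uint8)
n,l,st,ce=cv2.connectedComponentsWithStats(m)
for i in range(1,n):
    if st[i,4]>200: print(st[i],ce[i].round(1),atz(w,*ce[i],.06).round(4))
E
```

```text
[ 0.52609525 -0.40264234  0.21532227]
[ 368    0   42  238 1666] [389.1 113.8] [ 0.4488 -0.314   0.06  ]
[ 419    0   50  237 1606] [444.4 114.5] [ 0.4456 -0.2639  0.06  ]
[ 260   86   52   53 2176] [285.6 111.9] [ 0.4536 -0.4064  0.06  ]
[536 168  24  82 720] [551.9 207.4] [ 0.5242 -0.1379  0.06  ]
[349 255  23 111 586] [359.6 311.9] [ 0.6521 -0.3139  0.06  ]
[523 271  37  31 338] [537.8 286.2] [ 0.6108 -0.1267  0.06  ]
```

View pics/w3.png

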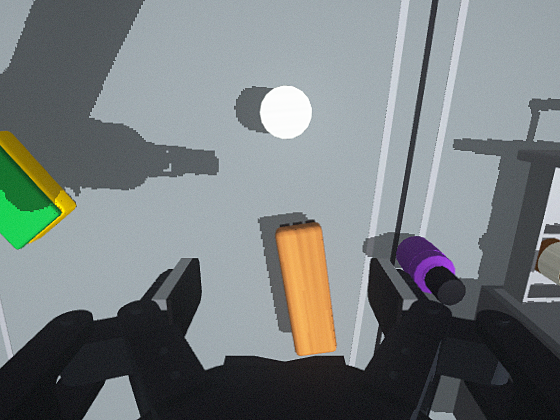

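Wrist view: jar lid at (286,112), so the jar is at (0.4536, -0.4064). The brush is at (310,290), clear of the grasp, and the first bottle stands in its cell at (550,255).

```bash
python3 - <<'E'
from h import *
go((.4536,-.4064,.03,93))
b=unit(-.116,-.076);print(b);go((*b,.24,93),start=(np.array([.4536,-.4064,.03]),Rt(93)))
E
```

```text
[72.6, 0.8, 185.3] [0.1, 0.0, 0.7]
[ 0.5243972  -0.09354959]
[-87.1, 308.7, -210.0] [0.0, 0.0, 0.0]
```

Call:
step_arm([
  [[1,30,0,10,0,0,0],[1,65,1,40,0,0,0],[1,73,1,80,0,0,0],[1,73,1,120,0,0,0],[1,73,1,150,0,0,0],[1,73,1,175,0,0,0],[1,73,1,185,0,0,0],[1,73,1,185,0,0,0],[1,73,1,185,0,0,0]],
])

```text
t: 11.43
eef_pos: [0.4528, -0.4079, 0.031]
tool_rot: [0.0, -0.032, 0.999, -0.0]
contact_force: [0.4, 0.3, -0.0]
gripper_width: 0.999
grasp_force: 0.0
```

Call:
step_arm([
  [[-1,0,0,0,0,0,0],[-1,0,0,0,0,0,0],[-1,0,0,0,0,0,0],[-1,0,0,0,0,0,0],[-1,0,0,0,0,0,0],[-1,0,0,0,0,0,0]],
], force=40)

```text
t: 11.93
eef_pos: [0.453, -0.4085, 0.032]
tool_rot: [0.001, -0.031, 1.0, -0.0]
contact_force: [-0.7, 1.0, 6.6]
gripper_width: 0.533
grasp_force: 40.2
```

Call:
step_arm([
  [[-1,0,0,-30,0,0,0],[-1,0,0,-70,0,0,0],[-1,-5,20,-105,0,0,0],[-1,-14,50,-130,0,0,0],[-1,-24,86,-150,0,0,0],[-1,-34,122,-165,0,0,0],[-1,-44,158,-175,0,0,0],[-1,-54,194,-180,0,0,0],[-1,-64,230,-180,0,0,0],[-1,-74,264,-180,0,0,0]],
])

```text
t: 12.77
eef_pos: [0.5097, -0.1378, 0.2115]
tool_rot: [0.001, -0.032, 1.0, 0.0]
contact_force: [1.7, 0.2, -1.5]
gripper_width: 0.528
grasp_force: 41.5
```

Call:
step_arm([
  [[-1,-6,24,0,0,0,0],[-1,-12,40,0,0,0,0],[-1,-13,45,0,0,0,0],[-1,-13,45,0,0,0,0],[-1,-13,45,0,0,0,0],[-1,-13,45,0,0,0,0],[-1,-13,45,0,0,0,0]],
])

```text
t: 13.35
eef_pos: [0.5192, -0.096, 0.2105]
tool_rot: [-0.0, -0.03, 1.0, -0.0]
contact_force: [0.6, -0.2, -1.0]
gripper_width: 0.529
grasp_force: 41.5
```

```bash
python3 - <<'E'
from h import *
b=unit(-.116,-.076);print(b,cur()[0],bot.get_obs()['grasp_force']);go((*b,.053,93))
E
```

```text
[ 0.5243972  -0.09354959] [ 0.51917505 -0.09602342  0.21047014] 41.49223744869232
[-5.4, 2.2, 157.5] [-0.0, -0.0, 0.4]
```

Call:
step_arm([
  [[-1,-5,2,35,0,0,0],[-1,-5,2,70,0,0,0],[-1,-5,2,105,0,0,0],[-1,-5,2,130,0,0,0],[-1,-5,2,145,0,0,0],[-1,-5,2,153,0,0,0],[-1,-5,2,157,0,0,0],[-1,-5,2,157,0,0,0],[-1,-5,2,157,0,0,0]],
])

```text
t: 14.1
eef_pos: [0.5252, -0.0924, 0.0543]
tool_rot: [0.001, -0.031, 1.0, -0.0]
contact_force: [-0.2, 0.1, -1.3]
gripper_width: 0.534
grasp_force: 41.6
```

Call:
step_arm([
  [[0.4,0,0,0,0,0,0],[0.4,0,0,0,0,0,0],[0.4,0,0,0,0,0,0],[0.4,0,0,-15,0,0,0],[0.4,0,0,-45,0,0,0],[0.4,0,0,-85,0,0,0],[0.4,0,0,-125,0,0,0],[0.4,0,0,-165,0,0,0],[0.4,0,0,-190,0,0,0],[0.4,0,0,-190,0,0,0]],
])

```text
t: 14.93
eef_pos: [0.5279, -0.0925, 0.2498]
tool_rot: [0.005, -0.031, 0.999, 0.0]
contact_force: [0.6, 0.5, -0.8]
gripper_width: 0.702
grasp_force: 0.0
```

```bash
python3 - <<'E'
from h import *
d=snap('side','d2')
cv2.imwrite('pics/c3.png',cv2.resize(d['image'][100:320,190:483,::-1],(800,600),interpolation=cv2.INTER_CUBIC))
p=cur()[0];print(p)
go((.60,.33,.25,93),(.545,.285,.25,93))
E
```

```text
[ 0.52649748 -0.09209001  0.24691383]
[-99.9, 416.6, -2.2] [0.0, 0.4, 0.6]
[-42.2, 375.2, -2.7] [0.0, 0.4, 0.6]
```

View pics/c3.png

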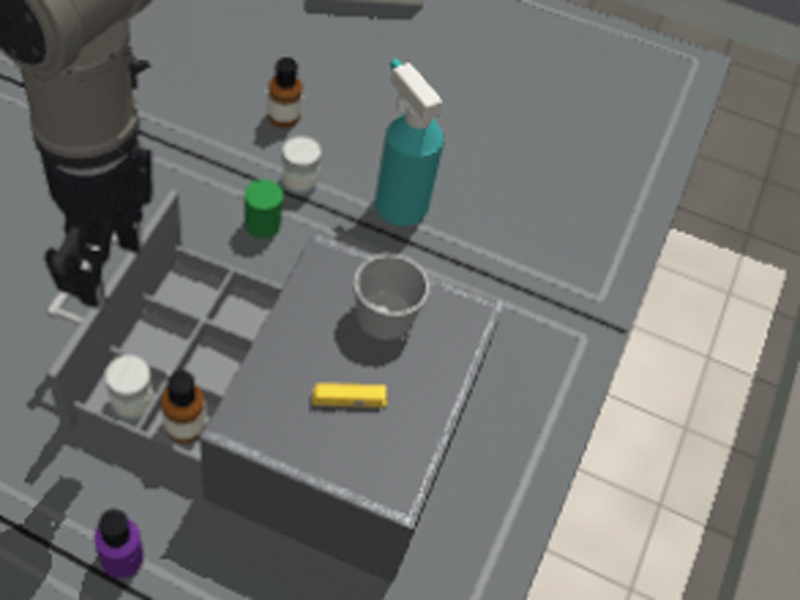

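Crop: jar 1 (128,385) and bottle 1 (183,407) stand upright in the right-hand front and back cells. On to the left side.

```bash
python3 - <<'E'
from h import *
go((.56,.33,.30,93))
E
```

```text
[-60.3, 419.2, -52.5] [0.0, 0.4, 0.6]
```

Call:
step_arm([
  [[0.4,0,40,-20,0,0,0],[0.4,0,80,-50,0,0,0],[0.4,-5,120,-52,0,0,0],[0.4,-10,160,-52,0,0,0],[0.4,-15,200,-52,0,0,0],[0.4,-25,240,-52,0,0,0],[0.4,-35,280,-52,0,0,0],[0.4,-45,320,-52,0,0,0],[0.4,-50,355,-52,0,0,0],[0.4,-55,385,-52,0,0,0]],
])

```text
t: 15.82
eef_pos: [0.554, 0.2998, 0.2937]
tool_rot: [-0.001, -0.033, 0.999, 0.0]
contact_force: [0.4, -0.4, 0.5]
gripper_width: 0.696
grasp_force: 0.0
```

Call:
step_arm([
  [[0.4,0,25,0,0,0,0],[0.4,0,35,0,0,0,0],[0.4,0,35,0,0,0,0],[0.4,0,35,0,0,0,0],[0.4,0,35,0,0,0,0]],
])

```text
t: 16.23
eef_pos: [0.5536, 0.3279, 0.2952]
tool_rot: [-0.0, -0.03, 1.0, -0.001]
contact_force: [0.1, -0.9, 1.1]
gripper_width: 0.703
grasp_force: 0.0
```

```bash
python3 - <<'E'
from h import *
w=snap('wrist','w4');p=cur()[0];print(p)
E
```

```text
[0.55375915 0.32790625 0.29550279]
```

View pics/w4.png

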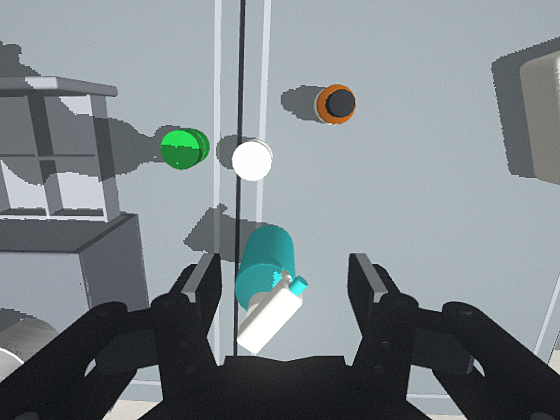

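Wrist view: jar lid at (252,161), amber bottle cap at (341,103), green look-alike (182,149), spray head around (285,310).

```bash
python3 - <<'E'
from h import *
w=load('w4')
a=atz(w,341,103,.094);j=atz(w,252,161,.06);print('B',a.round(4),'jarB',j.round(4),'green',atz(w,182,149,.06).round(3),'spray',atz(w,300,283,.18).round(3),atz(w,285,310,.2).round(3))
go((a[0],a[1],.065,93),(j[0],j[1],.03,93))
E
```

```text
B [0.4682 0.3801 0.094 ] jarB [0.5376 0.2884 0.06  ] green [0.528 0.206 0.06 ] spray [0.627 0.346 0.18 ] [0.642 0.333 0.2  ]
[82.3, 57.4, 230.5] [-0.1, -0.0, 0.4]
[18.5, -38.2, 265.5] [-0.1, -0.0, 0.4]
```

Call:
step_arm([
  [[0.4,35,25,0,0,0,0],[0.4,70,50,10,0,0,0],[0.4,81,57,50,0,0,0],[0.4,81,57,90,0,0,0],[0.4,81,57,130,0,0,0],[0.4,81,57,170,0,0,0],[0.4,81,57,205,0,0,0],[0.4,81,57,225,0,0,0],[0.4,81,57,229,0,0,0],[0.4,81,57,229,0,0,0]],
])

```text
t: 17.12
eef_pos: [0.4687, 0.3806, 0.0657]
tool_rot: [-0.001, -0.03, 1.0, -0.001]
contact_force: [1.0, -0.3, -0.4]
gripper_width: 0.701
grasp_force: 0.0
```

Call:
step_arm([
  [[-1,0,0,0,0,0,0],[-1,0,0,0,0,0,0],[-1,0,0,0,0,0,0],[-1,0,0,0,0,0,0],[-1,0,0,0,0,0,0],[-1,0,0,0,0,0,0]],
])

```text
t: 17.62
eef_pos: [0.47, 0.3832, 0.0686]
tool_rot: [0.001, -0.031, 1.0, 0.001]
contact_force: [0.6, -1.8, 7.2]
gripper_width: 0.313
grasp_force: 39.0
```

```bash
python3 - <<'E'
from h import *
p=cur()[0];b=unit(-.048,.076);print(p,b)
go((p[0],p[1],.26,93),(*b,.26,93))
E
```

```text
[0.46999868 0.38317774 0.06859523] [0.58423395 0.06184528]
[-0.5, 0.4, -191.4] [0.1, 0.1, 0.6]
[-94.5, -327.4, -191.9] [0.1, 0.1, 0.6]
```

Call:
step_arm([
  [[-1,0,0,-30,0,0,0],[-1,0,0,-70,0,0,0],[-1,0,0,-110,0,0,0],[-1,0,0,-150,0,0,0],[-1,-5,-20,-180,0,0,0],[-1,-14,-55,-194,0,0,0],[-1,-24,-92,-194,0,0,0],[-1,-34,-130,-194,0,0,0],[-1,-44,-168,-194,0,0,0],[-1,-55,-206,-194,0,0,0]],
])

```text
t: 18.45
eef_pos: [0.5364, 0.1787, 0.2613]
tool_rot: [0.0, -0.032, 0.999, 0.001]
contact_force: [0.4, 0.7, -1.9]
gripper_width: 0.317
grasp_force: 40.0
```

Call:
step_arm([
  [[-1,-10,-37,0,0,0,0],[-1,-20,-74,0,0,0,0],[-1,-30,-103,0,0,0,0],[-1,-37,-117,0,0,0,0],[-1,-40,-120,0,0,0,0],[-1,-40,-120,0,0,0,0],[-1,-40,-120,0,0,0,0],[-1,-40,-120,0,0,0,0]],
])

```text
t: 19.12
eef_pos: [0.5833, 0.0653, 0.2603]
tool_rot: [-0.0, -0.033, 0.999, 0.001]
contact_force: [-0.3, -0.1, -1.9]
gripper_width: 0.314
grasp_force: 39.9
```

```bash
python3 - <<'E'
from h import *
b=unit(-.048,.076);print(b,cur()[0],bot.get_obs()['grasp_force']);go((*b,.0896,93))
E
```

```text
[0.58423395 0.06184528] [0.58330634 0.06533002 0.26033816] 39.948846101760864
[-0.8, -3.7, 170.7] [0.1, -0.0, 0.8]
```

Call:
step_arm([
  [[-1,-1,-3,40,0,0,0],[-1,-1,-3,80,0,0,0],[-1,-1,-3,120,0,0,0],[-1,-1,-3,150,0,0,0],[-1,-1,-3,165,0,0,0],[-1,-1,-3,170,0,0,0],[-1,-1,-3,170,0,0,0],[-1,-1,-3,170,0,0,0]],
])

```text
t: 19.78
eef_pos: [0.5852, 0.0617, 0.0908]
tool_rot: [0.0, -0.032, 0.999, 0.0]
contact_force: [0.1, 0.5, -1.6]
gripper_width: 0.317
grasp_force: 39.8
```

Call:
step_arm([
  [[-0.1,0,0,0,0,0,0],[-0.1,0,0,0,0,0,0],[-0.1,0,0,0,0,0,0],[-0.1,0,0,-30,0,0,0],[-0.1,0,0,-70,0,0,0],[-0.1,0,0,-110,0,0,0],[0.4,0,0,-150,0,0,0],[0.4,0,20,-185,0,0,0],[0.4,-5,55,-195,0,0,0],[0.4,-10,90,-195,0,0,0]],
])

```text
t: 20.62
eef_pos: [0.5918, 0.1507, 0.2909]
tool_rot: [0.004, -0.03, 1.0, 0.002]
contact_force: [0.4, 0.4, -0.6]
gripper_width: 0.702
grasp_force: 0.0
```

Call:
step_arm([
  [[0.4,0,38,0,0,0,0],[0.4,0,70,0,0,0,0],[0.4,0,90,0,0,0,0],[0.4,0,90,0,0,0,0],[0.4,0,90,0,0,0,0],[0.4,0,90,0,0,0,0]],
])

```text
t: 21.12
eef_pos: [0.584, 0.2393, 0.2856]
tool_rot: [0.0, -0.031, 1.0, -0.0]
contact_force: [-0.5, -1.1, 0.1]
gripper_width: 0.701
grasp_force: 0.0
```

```bash
python3 - <<'E'
from h import *
w=snap('wrist','w5');p=cur()[0];print(p)
E
```

```text
[0.58417364 0.23873828 0.2857342 ]
```

View pics/w5.png

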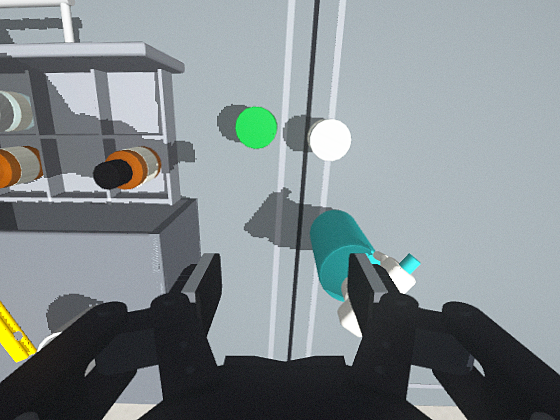

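Wrist view: the jar lid is still in place at (331,139), green at (257,128). Bottle 2 is upright in the left back cell at (130,168).

```bash
python3 - <<'E'
from h import *
w=load('w5')
j=atz(w,331,139,.06);print('jarB',j.round(4),'green',atz(w,257,128,.06).round(3),'capB',atz(w,112,174,.114).round(4))
go((j[0],j[1],.03,93))
E
```

```text
jarB [0.5365 0.2884 0.06  ] green [0.53  0.205 0.06 ] capB [0.5804 0.0668 0.114 ]
[44.6, 52.6, 255.7] [-0.0, 0.0, 0.5]
```

Call:
step_arm([
  [[0.5,25,30,10,0,0,0],[0.5,44,53,40,0,0,0],[0.5,44,53,80,0,0,0],[0.5,44,53,120,0,0,0],[0.5,44,53,160,0,0,0],[0.5,44,53,190,0,0,0],[0.5,44,53,220,0,0,0],[0.5,44,53,245,0,0,0],[0.5,44,53,255,0,0,0],[0.5,44,53,255,0,0,0]],
])

```text
t: 22.0
eef_pos: [0.5355, 0.2884, 0.0284]
tool_rot: [-0.002, -0.03, 1.0, -0.001]
contact_force: [-0.5, -0.5, -0.6]
gripper_width: 0.752
grasp_force: 0.0
```

Call:
step_arm([
  [[0.5,0,0,0,0,0,0],[-1,0,0,0,0,0,0],[-1,0,0,0,0,0,0],[-1,0,0,0,0,0,0],[-1,0,0,0,0,0,0],[-1,0,0,0,0,0,0]],
])

```text
t: 22.5
eef_pos: [0.5381, 0.291, 0.0327]
tool_rot: [0.002, -0.031, 1.0, 0.001]
contact_force: [-0.0, -0.8, 7.9]
gripper_width: 0.532
grasp_force: 41.3
```

```bash
python3 - <<'E'
from h import *
p=cur()[0];b=unit(-.116,.076);print(p,b)
go((p[0],p[1],.22,93),(*b,.22,93))
E
```

```text
[0.5381365  0.29100184 0.03267382] [0.5163298  0.05823617]
[-0.6, 0.3, -187.3] [0.1, 0.2, 0.6]
[35.7, -230.6, -187.8] [0.1, 0.2, 0.6]
```

Call:
step_arm([
  [[-1,0,0,-30,0,0,0],[-1,0,0,-70,0,0,0],[-1,0,0,-110,0,0,0],[-1,2,-20,-150,0,0,0],[-1,8,-55,-180,0,0,0],[-1,14,-92,-190,0,0,0],[-1,20,-130,-190,0,0,0],[-1,26,-168,-190,0,0,0],[-1,32,-200,-190,0,0,0],[-1,36,-220,-190,0,0,0]],
])

```text
t: 23.33
eef_pos: [0.5136, 0.0644, 0.2214]
tool_rot: [0.0, -0.029, 1.0, -0.0]
contact_force: [0.7, 0.5, -2.1]
gripper_width: 0.533
grasp_force: 41.8
```

Call:
step_arm([
  [[-1,0,-10,0,0,0,0],[-1,0,-10,0,0,0,0],[-1,0,-10,0,0,0,0],[-1,0,-10,0,0,0,0],[-1,0,-10,0,0,0,0]],
])

```text
t: 23.75
eef_pos: [0.5152, 0.061, 0.2203]
tool_rot: [-0.0, -0.033, 0.999, 0.0]
contact_force: [0.3, -0.8, -1.7]
gripper_width: 0.531
grasp_force: 41.8
```

```bash
python3 - <<'E'
from h import *
b=unit(-.116,.076);print(b,cur()[0],bot.get_obs()['grasp_force']);go((*b,.0537,93))
E
```

```text
[0.5163298  0.05823617] [0.5151725  0.06097078 0.22031583] 41.77143931388855
[-1.0, -2.9, 166.6] [0.0, -0.0, 0.8]
```

Call:
step_arm([
  [[-1,-1,-3,35,0,0,0],[-1,-1,-3,70,0,0,0],[-1,-1,-3,105,0,0,0],[-1,-1,-3,135,0,0,0],[-1,-1,-3,153,0,0,0],[-1,-1,-3,162,0,0,0],[-1,-1,-3,166,0,0,0],[-1,-1,-3,166,0,0,0],[-1,-1,-3,166,0,0,0]],
])

```text
t: 24.5
eef_pos: [0.5171, 0.0565, 0.0553]
tool_rot: [0.001, -0.032, 0.999, 0.0]
contact_force: [-0.8, -0.3, -2.5]
gripper_width: 0.535
grasp_force: 42.0
```

Call:
step_arm([
  [[0.4,0,0,0,0,0,0],[0.4,0,0,0,0,0,0],[0.4,0,0,0,0,0,0],[0.4,0,0,-15,0,0,0],[0.4,0,0,-45,0,0,0],[0.4,0,0,-85,0,0,0],[0.4,0,0,-125,0,0,0],[0.4,0,0,-165,0,0,0],[0.4,0,0,-200,0,0,0],[0.4,0,0,-200,0,0,0]],
])

```text
t: 25.33
eef_pos: [0.5203, 0.0561, 0.2622]
tool_rot: [0.006, -0.031, 0.999, 0.002]
contact_force: [0.8, -0.2, -0.6]
gripper_width: 0.703
grasp_force: 0.0
```

```bash
python3 - <<'E'
from h import *
d=snap('side','d3');s=snap('scene','s3')
A=cv2.resize(d['image'][100:400,110:385,::-1],(550,600),interpolation=cv2.INTER_CUBIC)
B=cv2.resize(s['image'][130:330,150:475,::-1],(550,338),interpolation=cv2.INTER_CUBIC)
cv2.imwrite('pics/c4.png',A);cv2.imwrite('pics/c5.png',cv2.resize(s['image'][:,:,::-1],(784,588)))
p=cur()[0];print(p)
h=unit(-.212,-.03);print(h);go((*h,.23,3))
E
```

```text
[0.51715253 0.05612933 0.25638696]
[ 0.42609106 -0.05270963]
[97.8, -102.9, 25.8] [0.3, 0.1, 90.6]
```

View pics/c4.png

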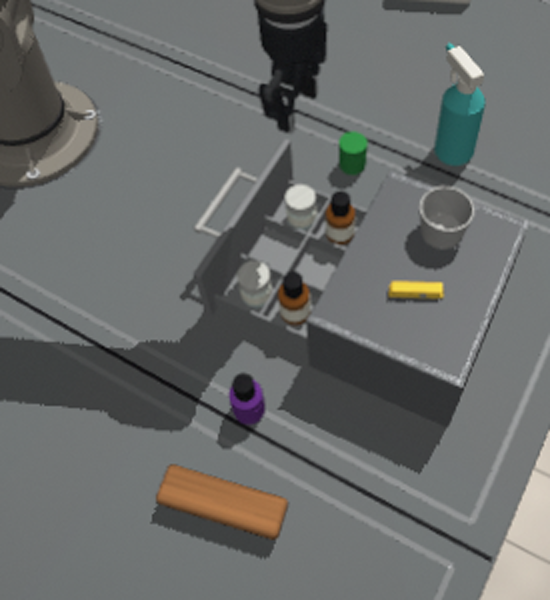

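View pics/c5.png

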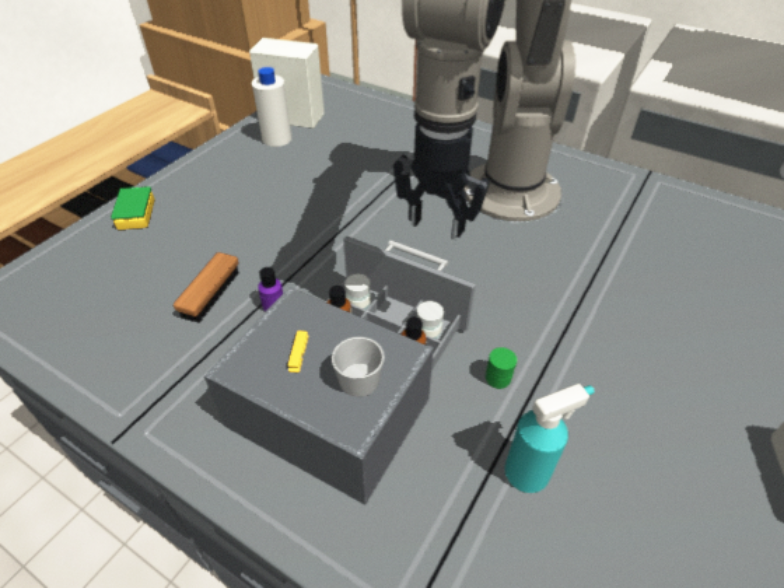

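Both views: jars stand in the left and right front cells and bottles in the left and right back cells, all upright. Cup, clip, spray, brush and both look-alikes are where they were. I'll check the handle position and return to it.

Call:
step_arm([
  [[0,20,-20,0,0,0,7],[0,40,-40,0,0,0,14],[0,60,-60,0,0,0,21],[0,80,-80,0,0,0,28],[0,95,-100,10,0,0,35],[0,95,-103,25,0,0,42],[-0.1,95,-103,25,0,0,49],[-0.1,95,-103,25,0,0,56],[-0.1,95,-103,25,0,0,63],[-0.1,95,-103,25,0,0,70]],
])

```text
t: 26.27
eef_pos: [0.4266, -0.053, 0.228]
tool_rot: [-0.001, 0.55, 0.835, -0.001]
contact_force: [0.4, -0.4, 0.2]
gripper_width: 0.449
grasp_force: 0.0
```

Call:
step_arm([
  [[-0.1,0,0,0,0,0,7],[-0.1,0,0,0,0,0,14],[-0.1,0,0,0,0,0,21],[-0.1,0,0,0,0,0,21],[-0.1,0,0,0,0,0,21],[-0.1,0,0,0,0,0,21]],
])

```text
t: 26.77
eef_pos: [0.4273, -0.0528, 0.2288]
tool_rot: [-0.001, 0.69, 0.724, -0.001]
contact_force: [-0.4, -0.2, -0.9]
gripper_width: 0.448
grasp_force: 0.0
```

```bash
python3 - <<'E'
from h import *
d=load('d3')
for u,v in((230,186),(210,214)): print(atz(d,u,v,.112).round(3))
print('exp',unit(-.212,.06).round(3),unit(-.212,-.06).round(3))
w=snap('wrist','w6');p=cur()[0];print(p)
h=unit(-.212,-.03);go((*h,.09,3))
# bar in wrist view: bright pixels
g=cv2.cvtColor(w['image'],cv2.COLOR_RGB2GRAY)
for v in(100,140,180,210):
    u=np.where(g[v]>215)[0]; print(v,u.min() if len(u) else None,u.max() if len(u) else None, np.split(u,np.where(np.diff(u)>3)[0]+1)[0].mean() if len(u) else None)
cv2.imwrite('pics/w6g.png',g)
E
```

```text
[0.429 0.031 0.112]
[ 0.434 -0.08   0.112]
exp [0.421 0.037] [ 0.428 -0.083]
[ 0.42747326 -0.05285066  0.22896483]
[0.2, -1.2, 139.0] [-0.1, 0.0, -0.2]
100 278 495 285.6
140 278 488 283.5
180 278 479 283.5
210 278 477 283.5
```

View pics/w6.png

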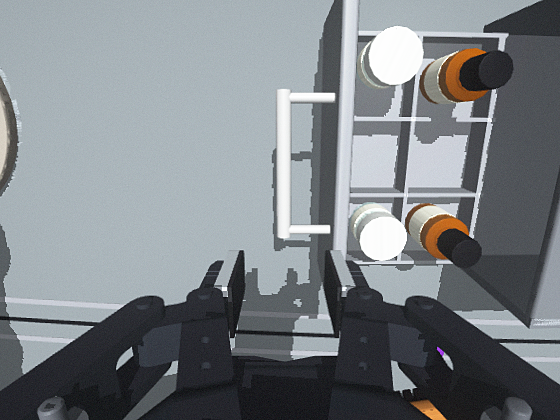

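Wrist view: all four stand upright in their cells: jars at (390,55) and (380,230), bottles at (470,75) and (445,235). The bar runs down column 283. I'll pinch it, tug it once against the stop to be sure, then push home.

Call:
step_arm([
  [[-0.1,0,-1,40,0,0,0],[-0.1,0,-1,80,0,0,0],[-0.1,0,-1,120,0,0,0],[-0.1,0,-1,138,0,0,0],[-0.1,0,-1,138,0,0,0],[-1,0,-1,138,0,0,0],[-1,0,-1,138,0,0,0],[-1,0,-1,138,0,0,0],[-1,0,-1,138,0,0,0],[-1,0,-1,138,0,0,0]],
], force=50)

```text
t: 27.65
eef_pos: [0.4271, -0.0531, 0.0926]
tool_rot: [0.0, 0.691, 0.723, 0.001]
contact_force: [-4.6, -2.5, 8.9]
gripper_width: 0.119
grasp_force: 49.5
```

Call:
step_arm([
  [[-1,0,-2,0,0,0,0],[-1,0,-4,0,0,0,0],[-1,0,-4,0,0,0,0],[-1,0,-4,0,0,0,0],[-1,0,-4,0,0,0,0],[-1,0,-4,0,0,0,0]],
])

```text
t: 28.15
eef_pos: [0.4256, -0.0531, 0.0926]
tool_rot: [0.002, 0.691, 0.723, 0.002]
contact_force: [4.6, -1.4, 7.5]
gripper_width: 0.12
grasp_force: 50.0
```

Call:
step_arm([
  [[-1,0,5,0,0,0,0],[-1,0,12,0,0,0,0],[-1,0,21,0,0,0,0],[-1,0,31,0,0,0,0],[-1,0,42,0,0,0,0],[-1,0,53,0,0,0,0],[-1,0,64,0,0,0,0],[-1,0,75,0,0,0,0],[-1,0,85,0,0,0,0],[-1,0,95,0,0,0,0]],
])

```text
t: 28.98
eef_pos: [0.5188, -0.0485, 0.0926]
tool_rot: [-0.0, 0.691, 0.723, 0.001]
contact_force: [-2.1, 1.0, 14.7]
gripper_width: 0.119
grasp_force: 50.8
```

Call:
step_arm([
  [[-1,0,10,0,0,0,0],[-1,0,20,0,0,0,0],[-1,0,30,0,0,0,0],[-1,0,39,0,0,0,0],[-1,0,47,0,0,0,0],[-1,0,54,0,0,0,0],[-1,0,60,0,0,0,0],[-1,0,65,0,0,0,0],[-1,0,67,0,0,0,0],[-1,0,67,0,0,0,0]],
])

```text
t: 29.82
eef_pos: [0.5854, -0.0451, 0.0926]
tool_rot: [-0.0, 0.691, 0.723, 0.001]
contact_force: [-0.7, 0.5, 11.3]
gripper_width: 0.121
grasp_force: 50.6
```

```bash
python3 - <<'E'
from h import *
print(cur()[0],bot.get_obs()['contact_force'],unit(-.052,-.03)); go((*unit(-.052,-.03),.09,3))
E
```

```text
[ 0.58538114 -0.04507815  0.09262378] [-0.71961947  0.45239823 11.34527397] [ 0.58586554 -0.04421762]
[0.8, 0.5, 2.6] [0.0, -0.1, -0.4]
```

Call:
step_arm([
  [[-1,0,3,0,0,0,0],[-1,0,5,0,0,0,0],[-1,0,5,0,0,0,0],[-1,0,5,0,0,0,0],[-1,0,5,0,0,0,0]],
])

```text
t: 30.23
eef_pos: [0.5855, -0.0451, 0.0925]
tool_rot: [-0.004, 0.691, 0.723, -0.002]
contact_force: [-15.3, 1.4, 26.9]
gripper_width: 0.116
grasp_force: 52.2
```

Call:
step_arm([
  [[-0.1,0,-4,-2,0,0,0],[-0.1,0,-4,-2,0,0,0],[-0.1,0,-4,-2,0,0,0],[-0.1,0,-4,-2,0,0,0],[-0.1,0,-4,-25,0,0,0],[-0.1,0,-4,-60,0,0,0],[-0.1,0,-4,-100,0,0,0],[-0.1,0,-20,-140,0,0,0],[-0.1,0,-50,-170,0,0,0],[-0.1,0,-80,-180,0,0,0]],
])

```text
t: 31.07
eef_pos: [0.5119, -0.0496, 0.2752]
tool_rot: [0.002, 0.691, 0.723, 0.002]
contact_force: [0.7, -0.3, 1.2]
gripper_width: 0.45
grasp_force: 0.0
```

Call:
step_arm([
  [[-0.1,0,0,0,0,0,0],[-0.1,0,0,0,0,0,0],[-0.1,0,0,0,0,0,0],[-0.1,0,0,0,0,0,0],[-0.1,0,0,0,0,0,0]],
])

```text
t: 31.48
eef_pos: [0.5102, -0.0489, 0.2705]
tool_rot: [-0.0, 0.691, 0.723, -0.001]
contact_force: [1.0, 0.5, 0.4]
gripper_width: 0.447
grasp_force: 0.0
```

```bash
python3 - <<'E'
from h import *
w=snap('wrist','w7');g=cv2.cvtColor(w['image'],cv2.COLOR_RGB2GRAY);print(cur()[0])
exp=proj(w,[[*unit(-.052,y),.112] for y in(.04,0,-.03)]);print(exp.round(0))
for u,v in exp:
    if 0<=v<420:
        r=g[int(v)].astype(int);k=np.where(r[max(0,int(u)-40):int(u)+40]>215)[0]+max(0,int(u)-40);print(int(v),k.min() if len(k) else None,k.max() if len(k) else None)
E
```

```text
[ 0.51012224 -0.04906255  0.27054656]
[[367. 115.]
 [364. 159.]
 [362. 190.]]
114 363 372
159 361 369
190 359 367
```

The bar sits where a shut drawer should put it (about 1 px off), and a firm push met the stop. Handing in.

```bash
python3 -c "
from station import bot
print(bot.hand_in())"
```

```text
the job is handed in; nothing more can be done
None
```

The job is handed in (the station reported no verdict): I found two bottles and two jars, stood the bottles in back-row cells and the jars in front-row cells, pushed the drawer home against its stop, and never touched the bystanders or look-alikes.

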